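# Clear the jammed sample tubes and make up the test-piece kit

### The arm

A 6-joint arm with a two-finger parallel gripper is mounted at the origin on a cart in front of the work surface, level with it; the furniture and walls round the work are solid. World frame = base frame: x ahead of the robot, y to its left, z up, the work surface at z = 0. Lengths are in mm, angles in degrees, forces in N, time in s.
With the tool pointing down it reaches from about 325 to 900 mm from the base axis. Payload 6.1 kg.
Tool frame: the origin (TCP) lies between the finger pads; the fingertips stand 14 mm ahead of it and the grasp point (between the pads) lies 5 mm behind it; z points along the fingers, y is the direction in which the jaws open and shut (so a half turn about z gives the same grasp; the last joint's range is limited). The gripper opens to 87 mm and grips with 3 to 60 N. Pads are 19 mm wide; open, the fingers measure 117 mm over their backs; the gripper's body (75 mm by 190 mm) begins 51 mm behind the grasp point.
Start: joints at [58.207, 12.628, 87.462, -0, 79.91, -7.225], TCP at [259.86, 568.409, 236.538] pointing down, gripper open.
Joint ranges: [-170.65, 170.65], [-52.31, 119.04], [5.05, 147.46], [-71.25, 251.25], [11.57, 151.72], [-153.62, 153.62]. Speed limits (degrees/s): [147.25, 147.25, 172.46, 180, 180, 180].

### API

Orientations are given as a 3x3 rotation matrix whose columns are the frame's x, y, z axes.
In Python, from workcell import ctrl gives the robot as it stands. Calls block until the motion is done:
- ctrl.move_to(position, orientation): joint-space move of the TCP to a pose.
- ctrl.move_l(position, orientation=None, speed=150, until_force=None): straight line of the TCP; orientation=None keeps the orientation; speed is the mean speed in mm/s. With until_force (N) it stops when the force on the tool has changed by that much, and returns True; else False.
- ctrl.move_joints(angles): joint-space move.
- ctrl.command_gripper(opening): opening from 0.0 (shut) to 1.0 (fully open); the grip force is fixed at half the most; returns when the fingers have stopped.
- ctrl.dwell(seconds).
- ctrl.solve_ik(position, orientation): joint angles nearest the present ones, or None.
- ctrl.get_image(name): name is "scene" or "top" or "wrist"; returns a dict with "frame" (384x512x3 uint8, red, green, blue), "z_map" (384x512 float32, mm along the optical axis (not along the pixel's ray), 0 where there is no reading), "fx", "fy", "cx", "cy" (pixels), "T" (4x4, takes a point from camera to world coordinates). Camera axes: x right, y down, z forward; pixel columns grow to the right and rows downward; lengths in mm; the calibration is good to about 2 mm. A picture is of the moment at which its call begins.
A pose or a line that the arm cannot do raises ctrl.PlanningError and nothing moves.
- ctrl.close_job(): hands the job in, once; it reports no verdict.
Readings, each from a call of its own:
- ctrl.get_time(): time.
- ctrl.get_joint_pos(): joint angles.
- ctrl.get_dq(): joint speeds.
- ctrl.get_joint_torque(): joint torques, N m.
- ctrl.get_ee_pos(): TCP position.
- ctrl.get_eef_rot(): TCP orientation.
- ctrl.get_contact_force(): force on the tool from outside, world axes, zero at the start.
- ctrl.get_wrist_torque(): the same for the moment, N m.
- ctrl.get_width(): opening from 0.0 (shut) to 1.0 (fully open).
Only numpy, scipy, OpenCV 4.12 (cv2) and the standard library are available. Lean on these libraries where they do the work, as an engineer would, in place of code of your own. Each camera call takes 0.05 s, during which the arm holds its last target.

### The job

Steel test pieces are wedged in some of the clear tubes of the tipping rack: tip the rack toward the robot until it stops, then push every piece out through the bottom of its tube with the push rod, so that it slides down the chute into the catch tray. Then fill the kit tray with one piece of each type that you have, lying flat on its floor; the tray already holds one piece, and any piece from the tubes of that same type stays in the catch tray. Finish with the push rod hanging upright in its stand and the rack swung back upright; leave the tape, loupe and marker alone.

Things in the scene. Friction and masses are not known exactly. Their poses are not given: they have to be found in the camera images.
- rack (a joint): hinge angle of the tipping rack: 0 upright (tubes vertical), 0.5 fully tipped against its stop, tops leaning toward the robot side (the stand's -x) and tube bottoms swung out toward +x over the chute. The hinge is stiff (0.35 N m) and stays where it is left. The pivot line is level along the stand's y.
- rack_pivot (a point): point on the pivot line at the rack's middle, 165 mm above the bench; it turns with the rack. Its y axis is the pivot line; its z axis points up along the tubes; upright, its x axis points to the chute, away from the robot
- rack_bar (a point): middle of the rack's handle: a round steel bar, 10 mm thick, about 200 mm free length along y, on the robot's side of the rack; 50 mm in front (-x) of the pivot and 20 mm above it when upright (the tube mouths are 15 mm above the pivot), with 30 mm of free space between bar and tubes. Pinch it from above at its middle and carry it round the pivot
- stand: fixed stand with the rack's two cheeks, a shelf that closes the tube bottoms while the rack is upright, and the chute; origin on the bench below the pivot, x toward the catch tray. 246 mm wide, cheeks 183 mm high
- catch_mid (a point): middle of the floor of the catch tray at the foot of the chute, 5 mm above the bench; the flat floor is 112 mm (x) by 236 mm (y), polished and slippery, with an end wall 22 mm high, side walls 14 mm high and two ribs 4 mm high and 3 mm wide along x at y = +-37.5 mm between the lanes of the tubes. Axes as the stand's
- tube0_mouth (a point): middle of the upper mouth of clear tube 0 (right one seen from the robot, 75 mm apart); the tube is 100 mm long along this point's -z axis and open at both ends, inside 24 mm (x) by 28 mm (y), walls 3 mm. It may be empty. A piece in it stands on end with its lower end at the tube's bottom, wedged by a spring leaf (about 3 to 5 N) on the far side near the bottom; it comes free when its upper end has been pushed to the bottom of the tube, 100 mm deep, and slides down the chute
- tube1_mouth (a point): middle of the upper mouth of clear tube 1 (middle one seen from the robot, 75 mm apart); the tube is 100 mm long along this point's -z axis and open at both ends, inside 24 mm (x) by 28 mm (y), walls 3 mm. It may be empty. A piece in it stands on end with its lower end at the tube's bottom, wedged by a spring leaf (about 3 to 5 N) on the far side near the bottom; it comes free when its upper end has been pushed to the bottom of the tube, 100 mm deep, and slides down the chute
- tube2_mouth (a point): middle of the upper mouth of clear tube 2 (left one seen from the robot, 75 mm apart); the tube is 100 mm long along this point's -z axis and open at both ends, inside 24 mm (x) by 28 mm (y), walls 3 mm. It may be empty. A piece in it stands on end with its lower end at the tube's bottom, wedged by a spring leaf (about 3 to 5 N) on the far side near the bottom; it comes free when its upper end has been pushed to the bottom of the tube, 100 mm deep, and slides down the chute
- wide_mid (a point): wide flat steel test piece, a 70 x 24 x 10 mm plain bar, starts in one of the tubes (or is absent); centre of the piece, y axis along its length, z axis through its flat thickness
- narrow_mid (a point): narrow flat steel test piece, a 55 x 20 x 12 mm plain bar, shorter and thicker than the wide one, starts in one of the tubes (or is absent); centre of the piece, y axis along its length, z axis through its flat thickness
- ribbed_mid (a point): ribbed round steel test piece, a cut of reinforcing bar 85 mm long and 17 mm thick; it does not roll, starts in one of the tubes (or is absent); centre of the piece, y axis along its length, z axis through its flat thickness
- wide_kit_mid (a point): wide flat steel test piece, a 70 x 24 x 10 mm plain bar, same type as the one of that name that may be in a tube; only one of these three lies in the kit tray at the start, the others are absent; centre of the piece, y along its length
- narrow_kit_mid (a point): narrow flat steel test piece, a 55 x 20 x 12 mm plain bar, shorter and thicker than the wide one, same type as the one of that name that may be in a tube; only one of these three lies in the kit tray at the start, the others are absent; centre of the piece, y along its length
- ribbed_kit_mid (a point): ribbed round steel test piece, a cut of reinforcing bar 85 mm long and 17 mm thick; it does not roll, same type as the one of that name that may be in a tube; only one of these three lies in the kit tray at the start, the others are absent; centre of the piece, y along its length
- kit_mid (a point): middle of the kit tray's floor, 3 mm above the bench; loose aluminium tray, 126 mm (x) by 186 mm (y) outside, 120 x 180 mm inside, rim 11 mm high, 0.6 kg; pieces lie side by side in it with their length along x
- rod_grip (a point): middle of the push rod's black handle, 22 mm thick and 45 mm long, to be gripped from above; z axis up along the rod. The steel shank below is 14 mm thick with a round end; the rod weighs 0.14 kg
- rod_collar (a point): underside of the rod's collar (34 mm across, 5 mm thick), 27 mm below the grip point; 125 mm of shank is below it
- rod_tip (a point): lower tip of the rod, 152 mm below the grip point
- rod_stand_top (a point): middle of the mouth of the fixed rod stand, a grey post 42 mm thick and 130 mm high with a hole 22 mm wide and over 126 mm deep; the rod hangs in it upright with its collar on the rim
- tape: roll of masking tape lying flat, 96 mm across, 25 mm high; bystander; origin at the middle of its underside
- loupe: black stand loupe, 37 mm across, 34 mm high; bystander; origin at the middle of its underside
- marker: marker pen lying on the bench, 135 mm long, 17 mm thick; bystander; origin at its underside

How it is judged (in metres and radians):
On the way, in this order (a step that is already met when the one before it is completed fails the run):
1. the rack is tipped to its stop (value of joint rack above 0.44 rad), for 0.2 s.
2. with the rack tipped, the push rod is deep in a tube (value of joint rack above 0.44 rad and z of rod_tip in the frame of rack_pivot below -0.05 m and x of rod_tip in the frame of rack_pivot between -0.014 and 0.014 m and y of rod_tip in the frame of rack_pivot between -0.1 and 0.1 m), for 0.1 s.
3. every piece has left its tube and lies in the catch tray, or already in the kit tray (((x of wide_mid in the frame of catch_mid between -0.075 and 0.06 m and y of wide_mid in the frame of catch_mid between -0.12 and 0.12 m and z of wide_mid in the frame of catch_mid between -0.005 and 0.03 m) or (x of wide_mid in the frame of kit_mid between -0.055 and 0.055 m and y of wide_mid in the frame of kit_mid between -0.085 and 0.085 m and z of wide_mid in the frame of kit_mid between -0.005 and 0.014 m)) and ((x of narrow_mid in the frame of catch_mid between -0.075 and 0.06 m and y of narrow_mid in the frame of catch_mid between -0.12 and 0.12 m and z of narrow_mid in the frame of catch_mid between -0.005 and 0.03 m) or (x of narrow_mid in the frame of kit_mid between -0.055 and 0.055 m and y of narrow_mid in the frame of kit_mid between -0.085 and 0.085 m and z of narrow_mid in the frame of kit_mid between -0.005 and 0.014 m)) and ((x of ribbed_mid in the frame of catch_mid between -0.075 and 0.06 m and y of ribbed_mid in the frame of catch_mid between -0.12 and 0.12 m and z of ribbed_mid in the frame of catch_mid between -0.005 and 0.03 m) or (x of ribbed_mid in the frame of kit_mid between -0.055 and 0.055 m and y of ribbed_mid in the frame of kit_mid between -0.085 and 0.085 m and z of ribbed_mid in the frame of kit_mid between -0.005 and 0.014 m))), for 0.2 s.
At the end, for the whole second after the job is handed in: rack below 0.08 rad; rod upright, collar within 12 mm of its stand's rim; tube pieces flat in the level kit tray (centre under 14 mm above its floor), but one whose type the kit tray already held in the catch tray, over 140 mm from its twin, which is still in the kit (value of joint rack below 0.08 rad and distance between rod_collar and rod_stand_top below 0.012 m and angle between rod_collar's own z axis and vertical below 0.12 rad and angle between kit_mid's own z axis and vertical below 0.1 rad and ((x of wide_mid in the frame of kit_mid between -0.055 and 0.055 m and y of wide_mid in the frame of kit_mid between -0.085 and 0.085 m and z of wide_mid in the frame of kit_mid between -0.005 and 0.014 m) or (x of wide_mid in the frame of catch_mid between -0.075 and 0.06 m and y of wide_mid in the frame of catch_mid between -0.12 and 0.12 m and z of wide_mid in the frame of catch_mid between -0.005 and 0.03 m)) and ((x of wide_mid in the frame of kit_mid between -0.055 and 0.055 m and y of wide_mid in the frame of kit_mid between -0.085 and 0.085 m and z of wide_mid in the frame of kit_mid between -0.005 and 0.014 m) or (x of wide_kit_mid in the frame of kit_mid between -0.055 and 0.055 m and y of wide_kit_mid in the frame of kit_mid between -0.085 and 0.085 m and z of wide_kit_mid in the frame of kit_mid between -0.005 and 0.014 m)) and horizontal distance between wide_mid and wide_kit_mid above 0.14 m and x of wide_kit_mid in the frame of kit_mid between -0.055 and 0.055 m and y of wide_kit_mid in the frame of kit_mid between -0.085 and 0.085 m and z of wide_kit_mid in the frame of kit_mid between -0.005 and 0.014 m and ((x of narrow_mid in the frame of kit_mid between -0.055 and 0.055 m and y of narrow_mid in the frame of kit_mid between -0.085 and 0.085 m and z of narrow_mid in the frame of kit_mid between -0.005 and 0.014 m) or (x of narrow_mid in the frame of catch_mid between -0.075 and 0.06 m and y of narrow_mid in the frame of catch_mid between -0.12 and 0.12 m and z of narrow_mid in the frame of catch_mid between -0.005 and 0.03 m)) and ((x of narrow_mid in the frame of kit_mid between -0.055 and 0.055 m and y of narrow_mid in the frame of kit_mid between -0.085 and 0.085 m and z of narrow_mid in the frame of kit_mid between -0.005 and 0.014 m) or (x of narrow_kit_mid in the frame of kit_mid between -0.055 and 0.055 m and y of narrow_kit_mid in the frame of kit_mid between -0.085 and 0.085 m and z of narrow_kit_mid in the frame of kit_mid between -0.005 and 0.014 m)) and horizontal distance between narrow_mid and narrow_kit_mid above 0.14 m and x of narrow_kit_mid in the frame of kit_mid between -0.055 and 0.055 m and y of narrow_kit_mid in the frame of kit_mid between -0.085 and 0.085 m and z of narrow_kit_mid in the frame of kit_mid between -0.005 and 0.014 m and ((x of ribbed_mid in the frame of kit_mid between -0.055 and 0.055 m and y of ribbed_mid in the frame of kit_mid between -0.085 and 0.085 m and z of ribbed_mid in the frame of kit_mid between -0.005 and 0.014 m) or (x of ribbed_mid in the frame of catch_mid between -0.075 and 0.06 m and y of ribbed_mid in the frame of catch_mid between -0.12 and 0.12 m and z of ribbed_mid in the frame of catch_mid between -0.005 and 0.03 m)) and ((x of ribbed_mid in the frame of kit_mid between -0.055 and 0.055 m and y of ribbed_mid in the frame of kit_mid between -0.085 and 0.085 m and z of ribbed_mid in the frame of kit_mid between -0.005 and 0.014 m) or (x of ribbed_kit_mid in the frame of kit_mid between -0.055 and 0.055 m and y of ribbed_kit_mid in the frame of kit_mid between -0.085 and 0.085 m and z of ribbed_kit_mid in the frame of kit_mid between -0.005 and 0.014 m)) and horizontal distance between ribbed_mid and ribbed_kit_mid above 0.14 m and x of ribbed_kit_mid in the frame of kit_mid between -0.055 and 0.055 m and y of ribbed_kit_mid in the frame of kit_mid between -0.085 and 0.085 m and z of ribbed_kit_mid in the frame of kit_mid between -0.005 and 0.014 m); the robot touches nothing.
It fails at once if the tape is disturbed (moved more than 30 mm) (distance of tape from where it was at the start of the episode above 0.03 m).
It fails at once if the loupe is disturbed (moved more than 30 mm) (distance of loupe from where it was at the start of the episode above 0.03 m).
It fails at once if the marker is disturbed (moved more than 30 mm) (distance of marker from where it was at the start of the episode above 0.03 m).
Of wide, narrow, ribbed only 2 to 3 are there at a start; the rules pass over those that are not, and their reading is None.
Of wide_kit, narrow_kit, ribbed_kit only 1 to 1 are there at a start; the rules pass over those that are not, and their reading is None.
At some moment in a run one of kit_tray may be knocked a few centimetres aside while the robot is not near it.
It also fails if it takes over 210 s, if anything falls off the work surface, if the arm or the gripper's body presses on something with over 40 N, if the wrist force passes 120 N, or if a joint passes its speed limit or range.

## Working session

There is one attempt and no reset: what is moved stays moved. The work goes in short steps, each a Python script; the robot and the scene stay as the last script left them, time stands still between calls to the robot, and variables do not carry over. Pictures are saved under pics/ and viewed, and the job is handed in when it is done.

```bash
ls; mkdir -p pics
cat > h.py <<'E'
import numpy as np, cv2
from workcell import ctrl
def snap(n,fn):
    im=ctrl.get_image(n); cv2.imwrite('pics/'+fn,im['frame'][:,:,::-1]); np.savez('pics/'+fn[:-4]+'.npz',**{k:np.array(v) for k,v in im.items()}); return im
def ld(fn): return dict(np.load('pics/'+fn+'.npz'))
def ray(im,u,v):
    T=im['T']; d=np.array([(u-im['cx'])/im['fx'],(v-im['cy'])/im['fy'],1.0]); return T[:3,3],T[:3,:3]@d
def onz(im,u,v,z):
    o,d=ray(im,u,v); return o+d*(z-o[2])/d[2]
def dep(im,u,v):
    o,d=ray(im,u,v); return o+d*im['z_map'][int(v),int(u)]
def cloud(im):
    H,W=im['z_map'].shape; u,v=np.meshgrid(np.arange(W),np.arange(H)); z=im['z_map']
    p=np.stack([(u-im['cx'])/im['fx']*z,(v-im['cy'])/im['fy']*z,z],-1); return p@im['T'][:3,:3].T+im['T'][:3,3]
def proj(im,p):
    q=np.linalg.inv(im['T'])@np.append(p,1); return q[0]/q[2]*im['fx']+im['cx'],q[1]/q[2]*im['fy']+im['cy']
E
python3 - <<'E'
from h import *
for n in ['scene','top','wrist']:
    im=snap(n,n+'0.png'); print(n,im['fx'],im['T'].round(3).tolist())
E
```

```text
pics
scene 366.55085305349314 [[-0.695, -0.279, 0.663, -128.774], [-0.719, 0.301, -0.627, 576.608], [-0.025, -0.912, -0.41, 527.041], [0.0, 0.0, 0.0, 1.0]]
top 371.37611447120383 [[-0.079, -0.974, 0.215, 291.717], [-0.997, 0.078, -0.012, -55.495], [-0.005, -0.215, -0.977, 1225.625], [0.0, 0.0, 0.0, 1.0]]
wrist 339.64008202222027 [[0.416, 0.872, 0.259, 188.333], [0.909, -0.398, -0.119, 600.358], [-0.001, 0.285, -0.959, 384.186], [0.0, 0.0, 0.0, 1.0]]
```

View pics/scene0.png

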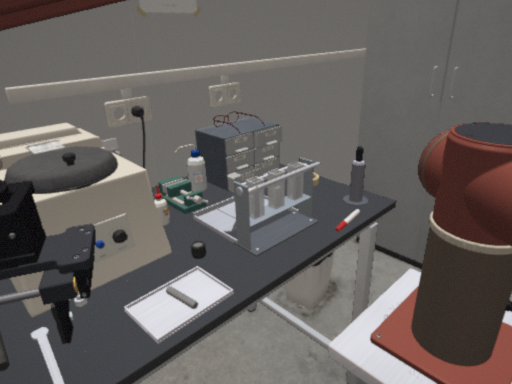

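View pics/top0.png

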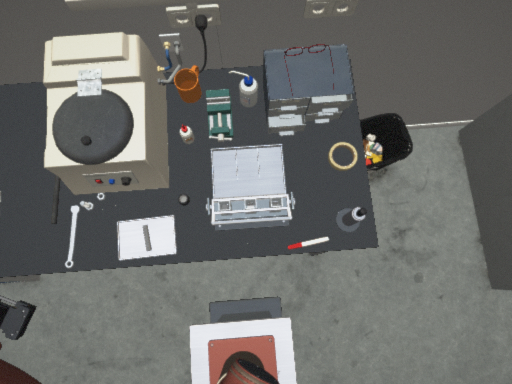

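View pics/wrist0.png

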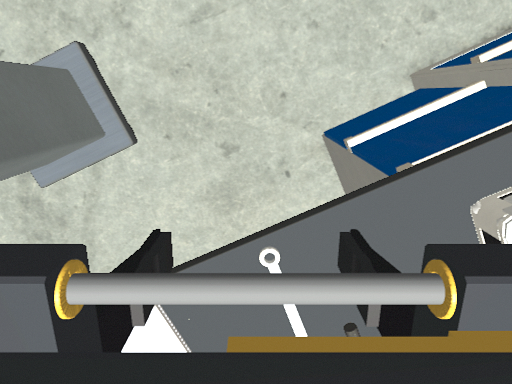

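The top view shows the rack at about (250,205) with the catch tray behind it at (250,160). The kit tray is at (147,237) with one dark piece in it, and the rod stand is at (355,215). The loupe is at (184,200), the marker at (310,243) and the tape at (343,155). I'll measure these next.

Run:
```python
from h import *
t=ld('top0'); c=cloud(t)
for n,u,v in [('kit',147,237),('rodtop',361,212),('tape',330,155),('loupe',184,200),('barL',212,219),('barR',290,217),('catch',250,160),('m1',290,246),('m2',328,239)]:
    print(n,dep(t,u,v).round(1))
f=t['frame'][:,:,::-1]
a=cv2.resize(f[130:270,105:235],None,fx=6,fy=4.2,interpolation=cv2.INTER_CUBIC)
cv2.imwrite('pics/c1.png',cv2.resize(f[140:235,200:300],(800,600*760//760),interpolation=cv2.INTER_CUBIC))
cv2.imwrite('pics/c2.png',cv2.resize(f[190:260,110:180],(600,600),interpolation=cv2.INTER_CUBIC))
cv2.imwrite('pics/c3.png',cv2.resize(f[195:255,280:375],(760,480),interpolation=cv2.INTER_CUBIC))
s=ld('scene0')['frame'][:,:,::-1]
cv2.imwrite('pics/c4.png',cv2.resize(s[140:260,190:330],(700,600),interpolation=cv2.INTER_CUBIC))
```

```text
kit [433.7 280.   18.1]
rodtop [ 437.3 -373.5  181.3]
tape [ 660.4 -344.2   25.9]
loupe [543.4 152.7  32.6]
barL [450.4  49.5 184.1]
barR [ 438.  -170.3  188.8]
catch [670.3 -73.8   7.2]
m1 [ 368.3 -179.9   16.2]
m2 [ 381.  -304.9   16.1]
```

View pics/c1.png

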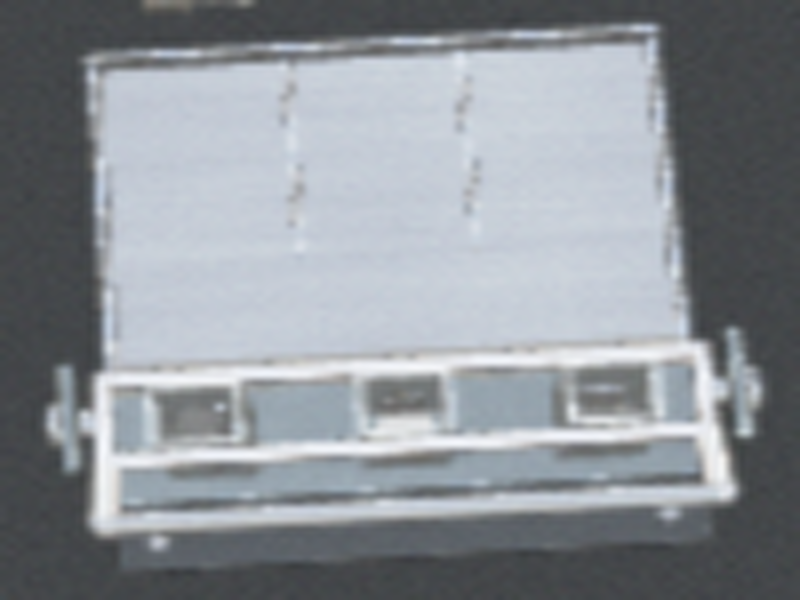

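View pics/c2.png

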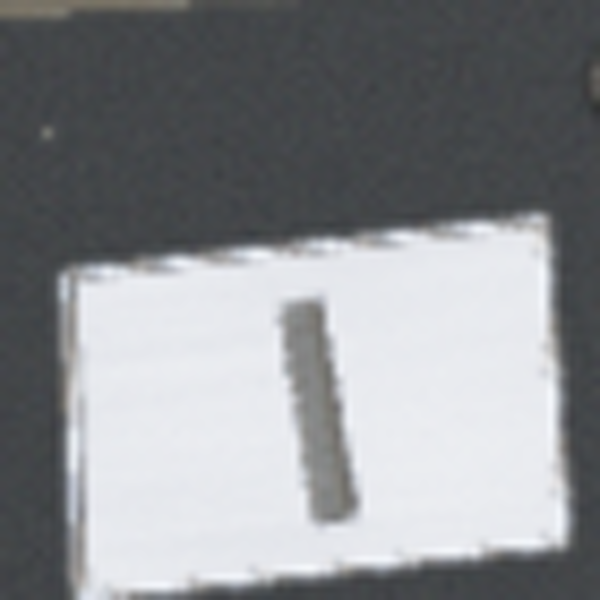

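View pics/c3.png

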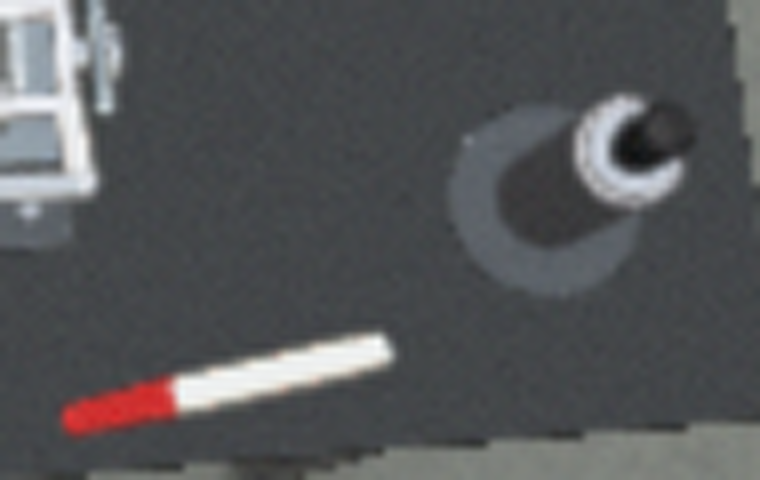

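View pics/c4.png

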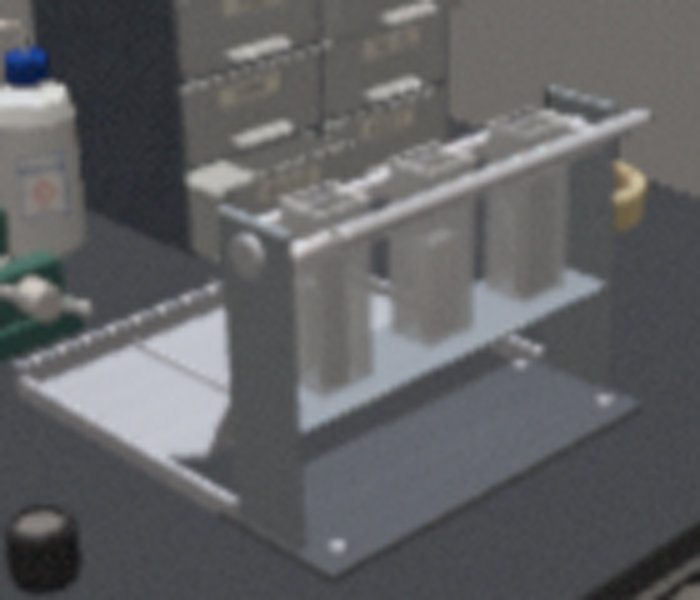

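The kit piece is textured and about 84 mm long, so it is the ribbed one. Next I'll take closer wrist views of the rack and the rod.

```bash
cat >> h.py <<'E'
YAW=-3.1
def Rdown(a):  # tool y (jaw) axis at world angle a deg, z down
    a=np.radians(a); y=np.array([np.cos(a),np.sin(a),0]); z=np.array([0,0,-1.]); x=np.cross(y,z); return np.stack([x,y,z],1)
E
python3 - <<'E'
from h import *
print(np.array(ctrl.get_eef_rot()).round(3).tolist(), ctrl.get_width(), ctrl.get_contact_force())
for a in [0,180,90,-90]:
  for p in [[470,-60,400],[440,-60,200],[435,-370,155],[435,280,100],[640,-60,60]]:
    q=ctrl.solve_ik(p,Rdown(a-3)); print(a,p,None if q is None else np.round(q).tolist())
E
```

```text
[[-0.909, 0.416, -0.001], [0.416, 0.909, -0.001], [0.0, -0.002, -1.0]] 1.0014460698899164 [ 0.19447823 -0.49439438  0.01716483]
0 [470, -60, 400] [-17.0, -12.0, 95.0, -0.0, 97.0, -14.0]
0 [440, -60, 200] [-18.0, -11.0, 116.0, -0.0, 76.0, -15.0]
0 [435, -370, 155] [-48.0, 9.0, 100.0, -0.0, 70.0, -45.0]
0 [435, 280, 100] [24.0, 6.0, 110.0, -0.0, 63.0, 27.0]
0 [640, -60, 60] [-12.0, 25.0, 92.0, -0.0, 63.0, -9.0]
180 [470, -60, 400] None
180 [440, -60, 200] None
180 [435, -370, 155] [-48.0, 9.0, 100.0, -0.0, 70.0, 135.0]
180 [435, 280, 100] [24.0, 6.0, 110.0, -0.0, 63.0, -153.0]
180 [640, -60, 60] None
90 [470, -60, 400] [-17.0, -12.0, 95.0, -0.0, 97.0, -104.0]
90 [440, -60, 200] [-18.0, -11.0, 116.0, -0.0, 76.0, -105.0]
90 [435, -370, 155] [-48.0, 9.0, 100.0, -0.0, 70.0, -135.0]
90 [435, 280, 100] [24.0, 6.0, 110.0, -0.0, 63.0, -63.0]
90 [640, -60, 60] [-12.0, 25.0, 92.0, -0.0, 63.0, -99.0]
-90 [470, -60, 400] [-17.0, -12.0, 95.0, -0.0, 97.0, 76.0]
-90 [440, -60, 200] [-18.0, -11.0, 116.0, -0.0, 76.0, 75.0]
-90 [435, -370, 155] [-48.0, 9.0, 100.0, -0.0, 70.0, 45.0]
-90 [435, 280, 100] [24.0, 6.0, 110.0, -0.0, 63.0, 117.0]
-90 [640, -60, 60] [-12.0, 25.0, 92.0, -0.0, 63.0, 81.0]
```

Run:
```python
from h import *
ctrl.move_to([300,300,330],Rdown(60))
ctrl.move_to([430,-60,340],Rdown(87))
snap('wrist','w1.png')
ctrl.move_to([390,-300,340],Rdown(87-35))
snap('wrist','w2.png'); print(ctrl.get_time())
```

```text
3.7417
```

View pics/w1.png

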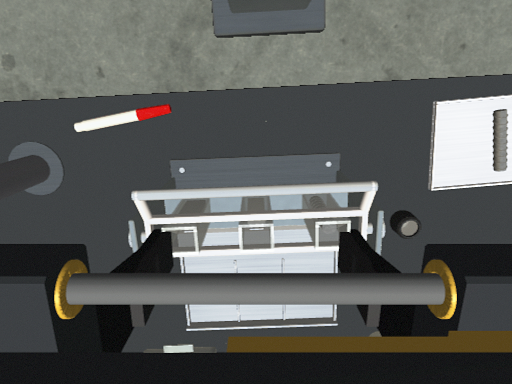

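View pics/w2.png

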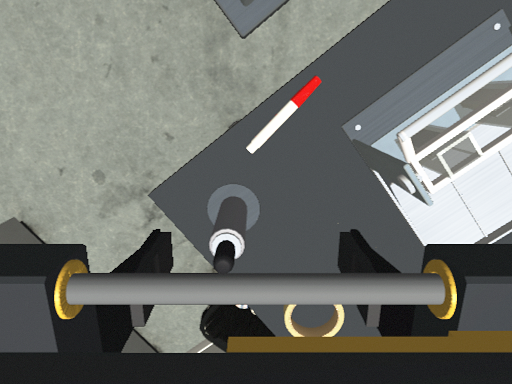

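The first wrist view shows the rack bar from (136,196) to (374,186), with the tube mouths at about (180,238), (256,236) and (333,235). The second shows the rod collar at about (227,243). I'll compute positions from both.

Run:
```python
from h import *
w=ld('w1'); t=ld('top0')
f=w['frame'][:,:,::-1]
cv2.imwrite('pics/c5.png',cv2.resize(f[150:275,120:390],(800,370),interpolation=cv2.INTER_CUBIC))
# bar via depth: points with z 180..197 in w1
c=cloud(w); m=(w['z_map']>0)&(c[...,2]>180)&(c[...,2]<195)&(c[...,0]>380)&(c[...,0]<560)&(c[...,1]>-200)&(c[...,1]<80)
v,u=np.where(m); print(u.min(),u.max(),v.min(),v.max())
for x0 in range(380,560,10):
    s=m&(c[...,0]>x0)&(c[...,0]<=x0+10); 
    if s.sum()>20: print(x0,s.sum(),c[s].min(0).round(0),c[s].max(0).round(0))
for n,uu,vv,z in [('barL',136,196,185),('barR',374,186,185),('barmid',255,191,185)]: print(n,onz(w,uu,vv,z).round(1),dep(w,uu,vv).round(1))
w2=ld('w2');f=w2['frame'][:,:,::-1]
cv2.imwrite('pics/c6.png',cv2.resize(f[170:280,180:290],(600,600),interpolation=cv2.INTER_CUBIC))
print(onz(w2,227,243,135),onz(w2,233,208,3)); 
c=cloud(w2); 
m=(c[...,2]>127)&(c[...,2]<140)&(c[...,0]>390)&(c[...,0]<500)&(c[...,1]<-320)&(c[...,1]>-430)&(w2['z_map']>0); print(m.sum(),c[m].min(0),c[m].max(0),np.median(c[m],0))
m=(c[...,2]>175)&(c[...,2]<190)&(c[...,0]>390)&(c[...,0]<500)&(c[...,1]<-320)&(c[...,1]>-430)&(w2['z_map']>0); print(m.sum(),c[m].min(0),c[m].max(0),np.median(c[m],0))
```

```text
129 383 181 255
430 1840 [ 433. -173.  183.] [440.  52. 192.]
440 818 [ 440. -174.  180.] [450.  52. 192.]
450 72 [ 450. -172.  180.] [457.  52. 186.]
460 83 [ 463. -184.  180.] [470.  62. 184.]
470 414 [ 470. -183.  180.] [480.  62. 185.]
480 224 [ 480. -184.  180.] [490.  61. 186.]
490 191 [ 490. -184.  180.] [500.  61. 186.]
500 284 [ 500. -145.  180.] [509.  62. 185.]
barL [ 438.8 -171.1  185. ] [ 437.3 -169.1  190.2]
barR [440.7  50.5 185. ] [439.2  48.7 190.2]
barmid [439.7 -59.9 185. ] [438.1 -59.8 190.6]
[ 438.63577592 -376.77585301  135.        ] [ 440.64227779 -379.93948868    3.        ]
592 [ 421.1458573  -400.13313407  127.0541446 ] [ 462.50501246 -359.16146653  139.90815945] [ 434.29277082 -371.83917704  133.86824903]
293 [ 431.38813414 -390.06900425  175.07823188] [ 451.75029805 -369.79043292  182.17786487] [ 440.18606043 -378.51713054  179.74402604]
```

View pics/c5.png

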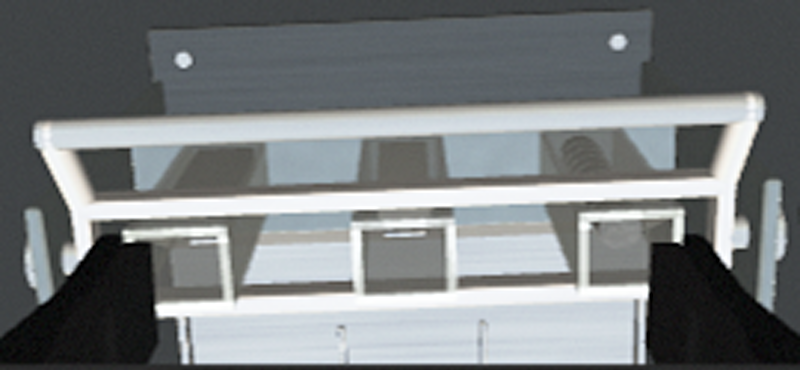

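View pics/c6.png

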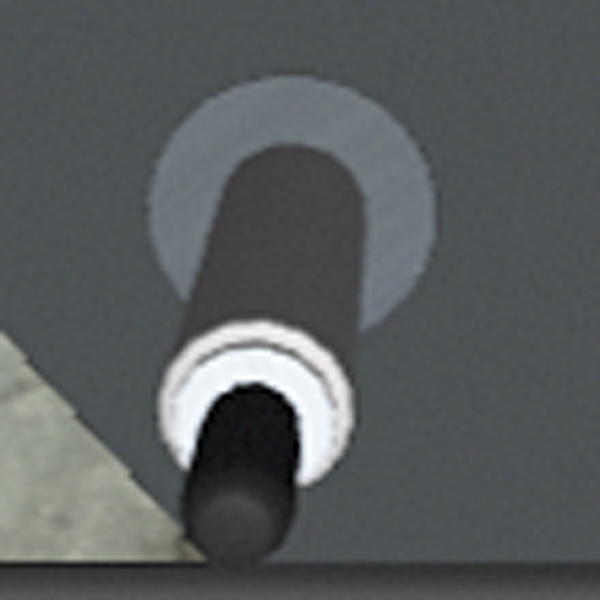

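The bar centre is (439.7,-60.3,185): the depth at its top reads 190, as it should. Its yaw is about -0.5°. The rod axis is at (441,-379.5) with its top at z=180, which also agrees. The ribbed piece shows in tube 2. Next I'll tip the rack.

```bash
cat >> h.py <<'E'
YAW=-0.5
yw=np.radians(YAW); SX=np.array([np.cos(yw),np.sin(yw),0]); SY=np.array([-np.sin(yw),np.cos(yw),0]); SZ=np.array([0,0,1.])
PIV=np.array([439.7,-60.3,165])+50*SX
def rack(p,th): # rack-frame point -> world
    x,y,z=p; c,s=np.cos(th),np.sin(th); return PIV+SX*(x*c-z*s)+SY*y+SZ*(x*s+z*c)
OFF=np.array([0,0,-5.])
E
python3 - <<'E'
from h import *
R=Rdown(YAW)
ctrl.move_to([400,-250,300],R)
ctrl.move_to(rack((-50,0,20),0)+OFF+[0,0,90],R)
ctrl.command_gripper(0.31)
r=ctrl.move_l(rack((-50,0,20),0)+OFF,R,speed=80,until_force=8); print('contact',r,ctrl.get_ee_pos())
snap('wrist','w3.png')
ctrl.command_gripper(0); print(ctrl.get_width(),ctrl.get_contact_force())
E
```

```text
contact False [440.15959215 -60.45814295 180.61994576]
0.10402728180888329 [-5.49979042  1.14818954  3.39768029]
```

View pics/w3.png

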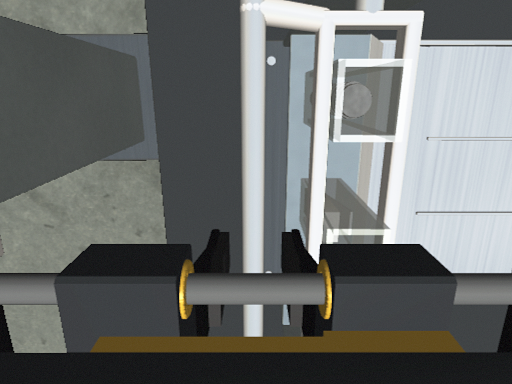

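The wrist view shows the bar between the pads (width 9 mm), and a round piece in tube 2 at (355,100). I'll carry the bar round the pivot.

Run:
```python
from h import *
R=Rdown(YAW)
for th in np.linspace(0.05,0.52,10):
    r=ctrl.move_l(rack((-50,0,20),th)+OFF,R,speed=50)
    F=np.array(ctrl.get_contact_force()); print(round(th,3),F.round(1),np.array(ctrl.get_ee_pos()).round(1))
    if np.linalg.norm(F)>35: break
```

```text
0.05 [-7.3 -0.1  6.8] [438.3 -60.3 177.9]
0.102 [-6.9  0.4  7.4] [437.6 -60.3 175.4]
0.154 [-6.9 -0.1  8. ] [436.9 -60.3 172.7]
0.207 [-7.7  1.2  7.4] [436.3 -60.3 169.9]
0.259 [-7.5  1.3  7.5] [435.9 -60.3 167.1]
0.311 [-6.7  0.3  7.5] [435.6 -60.3 164.3]
0.363 [-6.5  0.2  8.2] [435.4 -60.3 161.3]
0.416 [-7.2 -1.1  6.9] [435.4 -60.3 158.5]
0.468 [-6.1 -0.4  6.3] [435.5 -60.3 155.6]
0.52 [-6.5  0.   5.7] [435.7 -60.3 152.7]
```

Run:
```python
from h import *
R=Rdown(YAW)
for th in [0.54,0.56,0.58]:
    r=ctrl.move_l(rack((-50,0,20),th)+OFF,R,speed=20,until_force=12)
    print(th,r,np.array(ctrl.get_contact_force()).round(1),np.array(ctrl.get_ee_pos()).round(1),ctrl.get_width())
    if r: break
ctrl.dwell(0.3)
ctrl.command_gripper(0.32); print(np.array(ctrl.get_contact_force()).round(1))
p=np.array(ctrl.get_ee_pos()); ctrl.move_l(p+[-3,0,110],R)
ctrl.move_to([400,-60,330],Rdown(89.5)); snap('wrist','w4.png'); snap('top','top1.png'); snap('scene','sc1.png'); print(ctrl.get_time())
```

```text
0.54 False [-7.6 -0.1  7. ] [435.8 -60.3 151.8] 0.10117887727275988
0.56 False [-11.3   0.9  14.4] [435.8 -60.3 151.4] 0.09555211943329851
0.58 False [-16.1   1.5  22. ] [435.9 -60.3 151.3] 0.09491872776810341
[ 0.3  0.1 -0.9]
15.1583
```

View pics/w4.png

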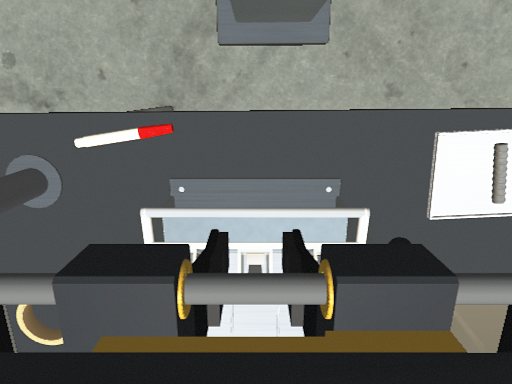

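Run:
```python
from h import *
w=ld('w1')
for u,v in [(180.2,239.8),(256.2,236.7),(333.5,233.4)]: print(onz(w,u,v,180).round(1))
for y in (-75,0,75): print(rack((0,y,15),0).round(1), proj(w,rack((0,y,15),0)))
w=ld('w4'); 
for u,v in [(144,213),(366,213)]: print(onz(w,u,v,158).round(1),dep(w,u,v).round(1))
c=cloud(w)
m=(w['z_map']>0)&(c[...,2]>150)&(c[...,2]<170)&(c[...,0]>410)&(c[...,0]<450)&(c[...,1]>-170)&(c[...,1]<50); print(c[m].min(0),c[m].max(0))
q=c[m]; print('bar x at left/right', q[q[:,1]<-120].mean(0),q[q[:,1]>0].mean(0))
# ik for pushing
th=0.5;z=-np.array(rack((0,0,1),th)-rack((0,0,0),th)); 
def Rt(yv):
    y=np.array(yv); x=np.cross(y,z); return np.stack([x,y,z],1)
xr=rack((1,0,0),th)-rack((0,0,0),th)
for nm,yv in [('SX',xr),('SY',SY),('-SY',-SY)]:
  for ty in (-75,0,75):
    for d in (15+160,15+45):
      q=ctrl.solve_ik(rack((0,ty,d),th),Rt(yv)); print(nm,ty,d,None if q is None else np.round(q).tolist())
```

```text
[ 487.4 -136.3  180. ]
[488.  -61.2 180. ]
[488.5  14.8 180. ]
[ 489.  -135.7  180. ] (np.float64(180.91334801350519), np.float64(241.26892478754021))
[489.7 -60.7 180. ] (np.float64(256.72150337206926), np.float64(238.22668630315738))
[490.4  14.3 180. ] (np.float64(332.90706173479055), np.float64(235.1693023514044))
[ 435.9 -171.5  158. ] [ 433.6 -169.2  164.5]
[438.2  50.6 158. ] [435.8  48.3 164.4]
[ 429.58527798 -169.99834911  156.743694  ] [449.94220798  49.96901328 166.26667814]
bar x at left/right [ 435.26723941 -147.7917467   162.64025028] [436.79350374  27.68014176 162.79133816]
SX -75 175 [-45.0, -43.0, 128.0, 20.0, 74.0, -46.0]
SX -75 60 [-38.0, -30.0, 131.0, 20.0, 56.0, -45.0]
SX 0 175 [-31.0, -48.0, 131.0, 15.0, 73.0, -32.0]
SX 0 60 [-26.0, -34.0, 134.0, 15.0, 55.0, -31.0]
SX 75 175 [-15.0, -49.0, 131.0, 7.0, 71.0, -15.0]
SX 75 60 [-12.0, -35.0, 135.0, 7.0, 53.0, -14.0]
SY -75 175 [-45.0, -43.0, 128.0, 20.0, 74.0, -136.0]
SY -75 60 [-38.0, -30.0, 131.0, 20.0, 56.0, -135.0]
SY 0 175 [-31.0, -48.0, 131.0, 15.0, 73.0, -122.0]
SY 0 60 [-26.0, -34.0, 134.0, 15.0, 55.0, -121.0]
SY 75 175 [-15.0, -49.0, 131.0, 7.0, 71.0, -105.0]
SY 75 60 [-12.0, -35.0, 135.0, 7.0, 53.0, -104.0]
-SY -75 175 [-45.0, -43.0, 128.0, 20.0, 74.0, 44.0]
-SY -75 60 [-38.0, -30.0, 131.0, 20.0, 56.0, 45.0]
-SY 0 175 [-31.0, -48.0, 131.0, 15.0, 73.0, 58.0]
-SY 0 60 [-26.0, -34.0, 134.0, 15.0, 55.0, 59.0]
-SY 75 175 [-15.0, -49.0, 131.0, 7.0, 71.0, 75.0]
-SY 75 60 [-12.0, -35.0, 135.0, 7.0, 53.0, 76.0]
```

With the rack tipped, the bar top reads z=164, so its centre is about 159 and the angle is about 0.49. The tube mouths agree with the model to within about 2 mm. Next, the rod.

```bash
cat >> h.py <<'E'
PIV=PIV+np.array([-0.6,0,0])
ROD=np.array([441,-379.5])
TH=0.495
def RT(th=TH):
    z=-(rack((0,0,1),th)-rack((0,0,0),th)); y=rack((1,0,0),th)-rack((0,0,0),th); return np.stack([np.cross(y,z),y,z],1)
def tcp_tip(ty,depth): # TCP with tip at depth below mouth of tube at y=ty
    return rack((0,ty,15+150-depth),TH)
E
python3 - <<'E'
from h import *
R=Rdown(YAW-20)
for t in (-14,0,100): print([np.round(ctrl.solve_ik(tcp_tip(y,t),RT())) for y in (-75,0,75)])
print(ctrl.solve_ik([400,-260,380],RT()))
ctrl.move_to([400,-250,340],Rdown(20))
ctrl.move_to([*ROD,260],R)
ctrl.command_gripper(0.6)
snap('wrist','w5.png')
r=ctrl.move_l([*ROD,155],R,speed=80,until_force=8); print(r,ctrl.get_ee_pos())
ctrl.command_gripper(0); print(ctrl.get_width()*87,ctrl.get_contact_force())
E
```

```text
[array([-45., -43., 128.,  20.,  75., -46.]), array([-31., -48., 130.,  15.,  74., -32.]), array([-15., -49., 131.,   7.,  71., -15.])]
[array([-44., -42., 128.,  20.,  73., -46.]), array([-30., -47., 131.,  14.,  72., -32.]), array([-14., -48., 131.,   7.,  69., -15.])]
[array([-38., -30., 131.,  20.,  57., -45.]), array([-26., -35., 134.,  14.,  56., -31.]), array([-12., -36., 134.,   7.,  54., -14.])]
[-59.4559411  -29.63284268 114.13192608  24.34754556  80.82276451
 -59.7554289 ]
False [ 441.32521248 -379.8487907   155.72598771]
21.08916736833564 [0.02845239 0.39683944 0.28985425]
```

View pics/w5.png

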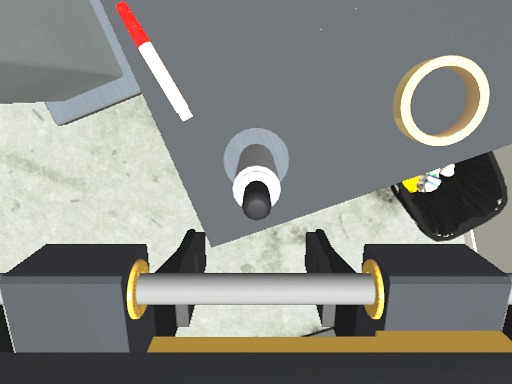

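The gripper holds the handle (21 mm) with negligible side force. I'll lift it and enter tube 0.

Run:
```python
from h import *
R=Rdown(YAW-20)
ctrl.move_l([*ROD,330],R,speed=150); print(ctrl.get_width()*87)
ctrl.move_to([400,-260,385],RT())
ctrl.move_to(tcp_tip(-75,-14),RT())
snap('scene','sc2.png'); snap('wrist','w6.png'); im=snap('top','top2.png')
s=ld('sc2'); a=cv2.resize(s['frame'][100:260,190:330,::-1],(525,600),interpolation=cv2.INTER_CUBIC); cv2.imwrite('pics/c7.png',a)
for y in (-75,0,75): print(proj(s,rack((0,y,15),TH)),proj(ld('w6'),rack((0,y,15),TH)))
```

```text
21.36371738388255
(np.float64(296.9605820529736), np.float64(165.21287708489172)) (np.float64(253.90951302418304), np.float64(177.4710567679595))
(np.float64(277.6783167511663), np.float64(172.6802216532064)) (np.float64(253.81734919613436), np.float64(95.10717061166945))
(np.float64(256.40247510064734), np.float64(180.9196083693737)) (np.float64(253.71108451994604), np.float64(0.14180429256424532))
```

View pics/c7.png

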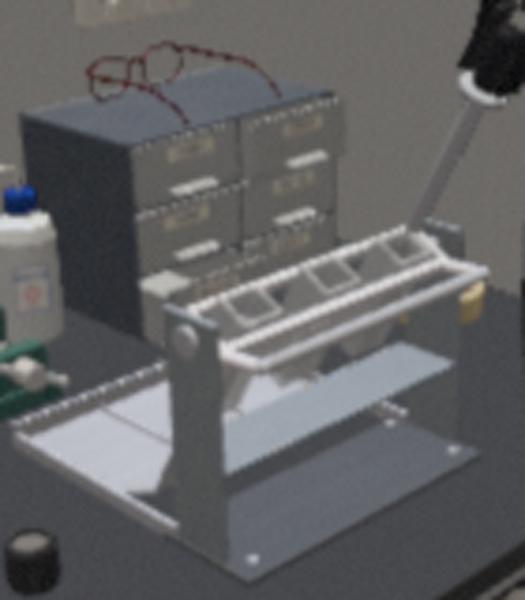

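View pics/w6.png

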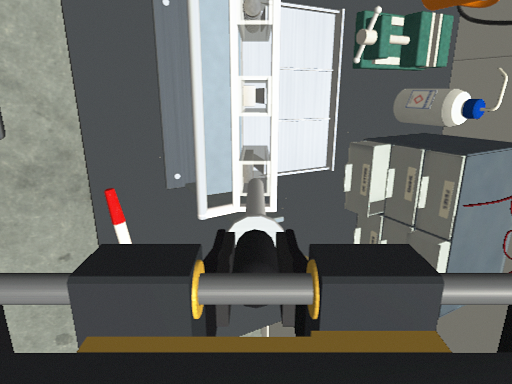

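The rod tip is just above tube 0's mouth. In w6 the predicted mouth positions match the picture: tube 1 is at (255,96) against a predicted (254,95). I'll push tube 0.

```bash
cat >> h.py <<'E'
def push(ty,bottom=106):
    F0=np.array(ctrl.get_contact_force()); ax=RT()[:,2]
    r=ctrl.move_l(tcp_tip(ty,20),RT(),speed=60,until_force=8); print('enter',r,(np.array(ctrl.get_contact_force())-F0).round(1))
    if r: return False
    for d in list(range(30,bottom,10))+[bottom]:
        r=ctrl.move_l(tcp_tip(ty,d),RT(),speed=60,until_force=22)
        F=np.array(ctrl.get_contact_force())-F0; print(d,r,'axial %.1f lat %.1f'%(-F@ax,np.linalg.norm(F-(F@ax)*ax)), round(ctrl.get_width()*87,1))
        if r: return False
    ctrl.dwell(0.2); return True
E
python3 - <<'E'
from h import *
print(push(-75)); print(ctrl.get_time())
E
```

```text
enter False [ 0.4  1.3 -1.6]
30 False axial -0.2 lat 0.4 20.9
40 False axial 0.0 lat 2.7 21.4
50 False axial -0.1 lat 3.5 21.3
60 False axial -0.2 lat 2.9 21.1
70 False axial 2.2 lat 2.8 21.2
80 False axial 0.5 lat 3.4 21.4
90 False axial 0.2 lat 2.4 21.0
100 False axial -4.6 lat 2.3 21.2
106 False axial -4.2 lat 3.2 20.9
True
26.05
```

Run:
```python
from h import *
ctrl.move_l(tcp_tip(-75,-14),RT(),speed=120)
snap('wrist','w7.png'); snap('top','top3.png')
f=ld('top3')['frame'][:,:,::-1]; cv2.imwrite('pics/c8.png',cv2.resize(f[135:235,195:300],(800,600),interpolation=cv2.INTER_CUBIC))
```

```text
(no output)
```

View pics/w7.png

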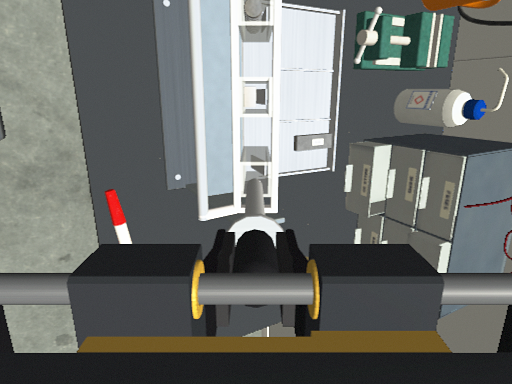

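View pics/c8.png

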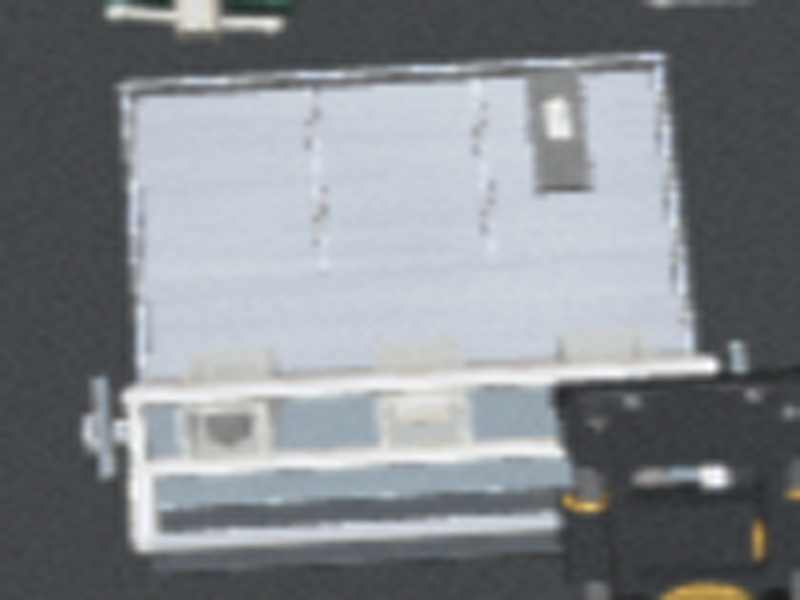

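A flat bar (about 24 mm by 68 mm) slid into tube 0's lane, at (558,130) in the crop. Tubes 1 and 2 are next.

Run:
```python
from h import *
for ty in (0,75):
    ctrl.move_l(tcp_tip(ty,-14),RT(),speed=120)
    ok=push(ty); print(ty,ok)
    if not ok: break
    ctrl.move_l(tcp_tip(ty,-14),RT(),speed=120)
snap('wrist','w8.png'); snap('top','top4.png'); print(ctrl.get_time())
f=ld('top4')['frame'][:,:,::-1]; cv2.imwrite('pics/c9.png',cv2.resize(f[135:260,110:300],(800,526),interpolation=cv2.INTER_CUBIC))
```

```text
enter False [-0.5  0.7  0.8]
30 False axial 0.6 lat 1.1 20.9
40 False axial 1.1 lat 0.9 21.1
50 False axial 0.9 lat 0.2 21.1
60 False axial 0.3 lat 1.1 21.1
70 False axial 0.5 lat 0.9 21.0
80 False axial 1.2 lat 1.0 20.8
90 False axial -0.6 lat 3.7 21.1
100 False axial -1.6 lat 3.8 21.4
106 False axial -2.6 lat 4.8 21.3
0 True
enter False [-1.  -0.8  0.6]
30 False axial 1.5 lat 1.1 21.6
40 False axial 2.0 lat 0.4 21.0
50 False axial 1.3 lat 0.8 20.7
60 False axial 1.0 lat 1.2 20.9
70 False axial 0.6 lat 0.7 20.9
80 False axial 1.3 lat 1.2 21.4
90 False axial 0.8 lat 0.7 21.1
100 False axial -1.4 lat 2.5 21.0
106 False axial -1.4 lat 4.2 21.3
75 True
38.65
```

View pics/w8.png

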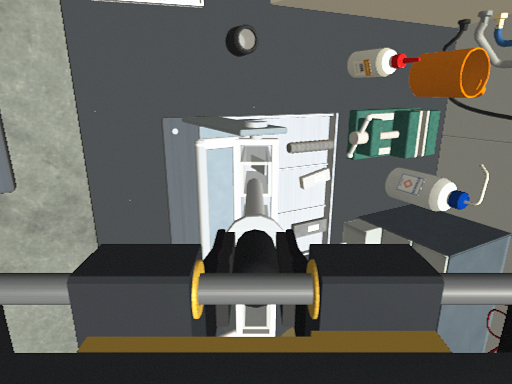

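View pics/c9.png

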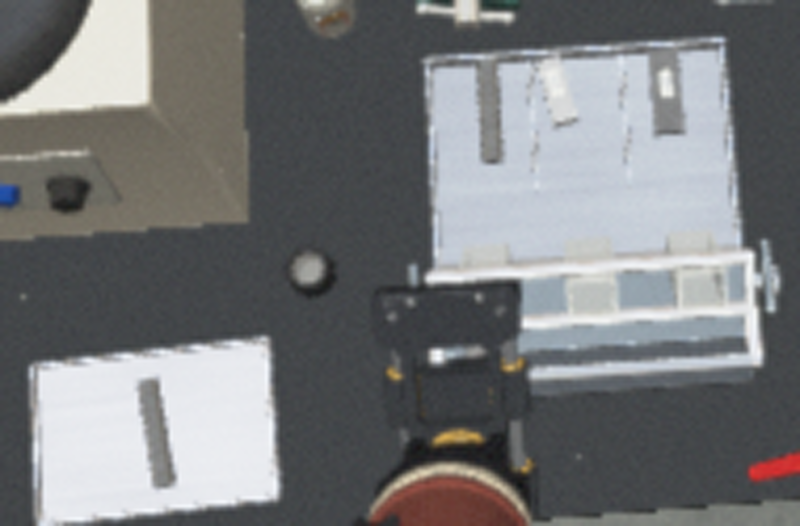

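All three pieces are in the catch tray: the ribbed one, the narrow one (slightly turned) and the wide one. Next I'll return the rod, checking its tilt above the stand.

Run:
```python
from h import *
R=Rdown(YAW-20)
ctrl.move_l(tcp_tip(75,-18),RT(),speed=120)
ctrl.move_to(tcp_tip(-75,-14),RT())
ctrl.move_to([400,-260,385],RT())
ctrl.move_to([*ROD,325],R)
snap('wrist','w9.png'); s=snap('scene','sc3.png'); t=snap('top','top5.png')
cv2.imwrite('pics/c10.png',cv2.resize(s['frame'][60:220,290:440,::-1],(562,600),interpolation=cv2.INTER_CUBIC))
print(proj(s,np.array([*ROD,175])),proj(s,np.array([*ROD,130])),proj(s,np.array([*ROD,325])))
w=ld('w9'); print(proj(w,np.array([*ROD,175])),proj(w,np.array([*ROD,130])))
```

```text
(np.float64(359.3927753194174), np.float64(148.6103452266783)) (np.float64(358.1676525010314), np.float64(162.47645572654898)) (np.float64(363.78450897313536), np.float64(98.90409274769746))
(np.float64(255.10222697104842), np.float64(184.67142599265804)) (np.float64(255.09386975905377), np.float64(173.45555092434378))
```

View pics/c10.png

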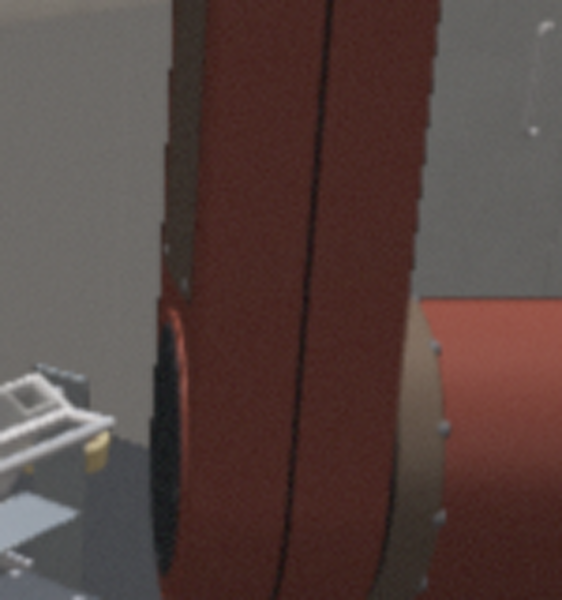

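View pics/w9.png

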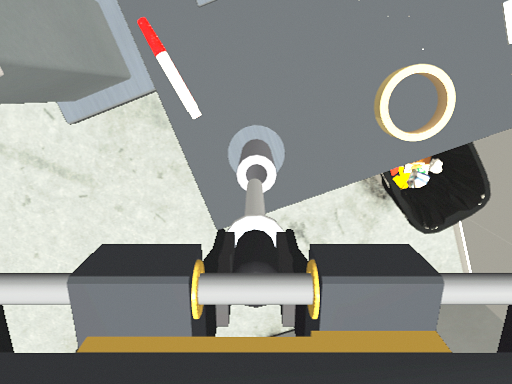

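The rim is at (256,173), where predicted, and the rod tip lies over it at about (255,185). I'll insert with a force guard.

Run:
```python
from h import *
R=Rdown(YAW-20)
r=ctrl.move_l([*ROD,260],R,speed=60,until_force=7); print(r,np.array(ctrl.get_contact_force()).round(1))
if not r:
    r=ctrl.move_l([*ROD,152.5],R,speed=60,until_force=7); print(r,np.array(ctrl.get_ee_pos()).round(1),np.array(ctrl.get_contact_force()).round(1))
print(ctrl.get_time())
```

```text
False [-0.  -0.3 -1.1]
True [ 440.9 -379.5  155.1] [-0.2  0.4  5.7]
43.9
```

Run:
```python
from h import *
R=Rdown(YAW-20)
ctrl.command_gripper(0.6)
ctrl.move_l([*ROD,290],R,speed=200); w=snap('wrist','w10.png')
c=cloud(w); m=(c[...,2]>174)&(c[...,2]<190)&(abs(c[...,0]-441)<30)&(abs(c[...,1]+379)<30)&(w['z_map']>0); print(c[m].min(0),c[m].max(0))
R=Rdown(YAW)
ctrl.move_to([400,-250,320],R)
p=rack((-50,0,20),TH)+OFF
ctrl.move_to(p+[0,0,100],R); ctrl.command_gripper(0.31)
r=ctrl.move_l(p,R,speed=80,until_force=8); print(r,ctrl.get_ee_pos())
ctrl.command_gripper(0); print(ctrl.get_width()*87)
for th in list(np.linspace(0.44,0,9)):
    ctrl.move_l(rack((-50,0,20),th)+OFF,R,speed=50)
    F=np.array(ctrl.get_contact_force()); print(round(th,3),F.round(1))
    if np.linalg.norm(F)>35: break
print(ctrl.get_time())
```

```text
[ 430.4775913  -390.71188687  174.16703886] [ 451.33908749 -369.89461227  182.0313923 ]
False [436.05796905 -60.39409971 154.45618456]
9.107526552980357
0.44 [ 3.2 -1.8 -4.4]
0.385 [ 4.5 -1.4 -6.5]
0.33 [ 5.  -2.6 -5.5]
0.275 [ 3.2 -1.7 -7.8]
0.22 [ 3.1 -1.7 -6.3]
0.165 [ 2.6 -1.9 -5.9]
0.11 [ 1.5 -1.7 -7.7]
0.055 [-1.1 -3.4 -8.4]
0.0 [-4.2 -3.  -6.2]
51.9417
```

View pics/w10.png

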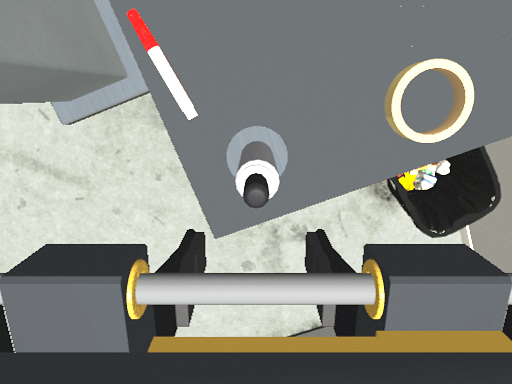

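The rod hangs in its stand with its top at about 180, as at the start. I'll press the rack gently to its upright stop, release, and look at the catch tray.

Run:
```python
from h import *
R=Rdown(YAW)
for th in (-0.02,-0.04,-0.06,-0.08):
    r=ctrl.move_l(rack((-50,0,20),th)+OFF,R,speed=20)
    F=np.array(ctrl.get_contact_force()); print(th,F.round(1),np.array(ctrl.get_ee_pos()).round(1))
    if np.linalg.norm(F)>20: break
ctrl.command_gripper(0.32); ctrl.move_l(np.array(ctrl.get_ee_pos())+[-2,0,110],R,speed=200)
w=snap('wrist','w11.png'); c=cloud(w)
ctrl.move_to([640,-60,330],Rdown(89.5)); ctrl.command_gripper(1.0)
w=snap('wrist','w12.png'); t=snap('top','top6.png'); print(ctrl.get_time())
c=cloud(t);
```

```text
-0.02 [-4.1 -3.3 -7.2] [438.6 -60.3 180.7]
-0.04 [-5.3 -3.4 -8.1] [438.9 -60.3 181.7]
-0.06 [-4.8 -3.9 -7.7] [439.2 -60.3 182.5]
-0.08 [ -4.   -4.6 -11.3] [439.2 -60.3 182.6]
56.9583
```

View pics/w12.png

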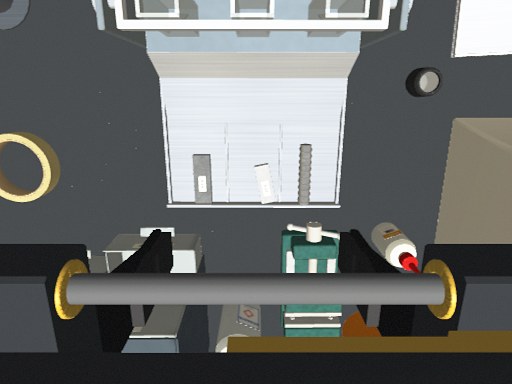

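View pics/top6.png

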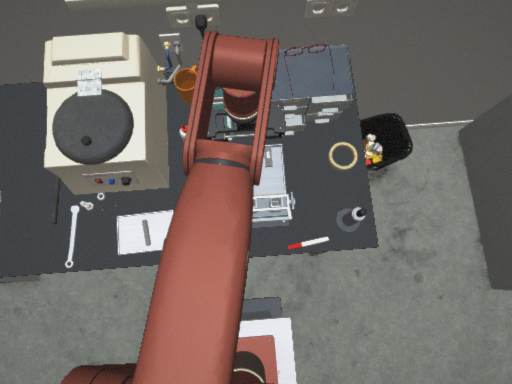

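Run:
```python
from h import *
w=ld('w11'); c=cloud(w)
m=(w['z_map']>0)&(c[...,2]>175)&(c[...,2]<200)&(abs(c[...,0]-439)<12)&(c[...,1]>-40)&(c[...,1]<40); print(c[m].min(0),c[m].max(0))
w=ld('w12'); f=w['frame'][:,:,::-1]
cv2.imwrite('pics/c11.png',cv2.resize(f[130:215,160:350],(800,358),interpolation=cv2.INTER_CUBIC))
c=cloud(w); 
for u,v in [(202,165),(202,195),(265,172),(270,195),(305,180),(240,180),(290,180)]: print(u,v,dep(w,u,v).round(1))
for fn in ('top0','top6'):
    t=ld(fn); g=t['frame'][195:270,105:185].min(2)
    m=(g>150).astype(np.uint8); n,l,st,ce=cv2.connectedComponentsWithStats(m); i=1+st[1:,4].argmax(); r=cv2.minAreaRect(np.argwhere(l==i)[:,::-1].astype(np.float32)); print(fn,st[i],r)
```

```text
[434.73057336 -39.97277371 183.46588034] [444.91768744  39.94899898 192.38327814]
202 165 [ 657.7 -133.8   16.2]
202 195 [ 701.2 -136.2   15.8]
265 172 [668.  -46.6  18. ]
270 195 [701.4 -39.5  18.1]
305 180 [678.8   8.7  22.6]
240 180 [682.4 -82.1   5.2]
290 180 [682.7 -10.4   6.5]
top0 [  12   20   59   45 2067] ((40.98175048828125, 42.17518615722656), (38.399078369140625, 58.76396560668945), 83.41805267333984)
top6 [  12   15   56   45 1819] ((39.989051818847656, 36.90510940551758), (38.09341049194336, 58.68754959106445), 83.41805267333984)
```

View pics/c11.png

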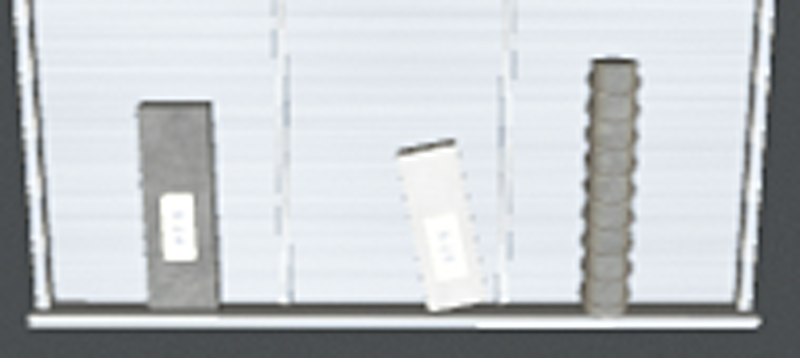

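The rack is upright (bar top at 190–192). The pieces lie flat: the wide one's top is at 16 mm and the narrow one's at 18 mm, as expected. The kit tray has shifted about 17 mm since the start, so I'll re-measure it after picking up the wide piece.

Run:
```python
from h import *
w=ld('w12')
P=lambda x,y,z: onz(w,160+x/4.21,130+y/4.21,z)
for nm,cs,z in [('wide',[(138,107),(213,107),(219,308),(148,308)],15),('narrow',[(398,155),(457,147),(490,302),(428,311)],17)]:
    q=np.array([P(x,y,z)[:2] for x,y in cs]); d=(q[2]+q[3]-q[0]-q[1])/2
    print(nm,q.mean(0).round(1),'len',np.linalg.norm(d).round(1),'wid',np.linalg.norm((q[1]+q[2]-q[0]-q[3])/2).round(1),'ang',np.degrees(np.arctan2(d[1],d[0])).round(1))
print(P(285,260,9),P(507,260,9),P(400,322,27))
```

```text
wide [ 679.1 -134.2] len 69.3 wid 24.4 ang -0.8
narrow [686.4 -46.1] len 54.9 wid 20.4 ang 11.0
[ 698.72719669 -100.05892015    9.        ] [699.4164165  -24.08789499   9.        ] [715.35085129 -60.86062644  27.        ]
```

Run:
```python
from h import *
R=Rdown(89.2); c=[678,-134.6]
ctrl.move_to([*c,120],R); ctrl.command_gripper(0.37); print(ctrl.get_width()*87)
r=ctrl.move_l([*c,21.5],R,speed=80,until_force=6); print(r,np.array(ctrl.get_ee_pos()).round(1))
ctrl.command_gripper(0); print(ctrl.get_width()*87,np.array(ctrl.get_contact_force()).round(1))
ctrl.move_l([*c,60],R,speed=60); print(ctrl.get_width()*87)
ctrl.move_l([*c,250],R,speed=200)
snap('wrist','w13.png')
ctrl.move_to([560,60,330],Rdown(80))
ctrl.move_to([440,270,330],Rdown(88)); print(ctrl.get_width()*87)
snap('wrist','w14.png'); print(ctrl.get_time())
```

```text
32.33391579434188
False [ 678.6 -134.8   22.4]
23.581030817367292 [-0.   1.4  3.2]
23.594773323161636
23.166828148206317
64.6167
```

View pics/w14.png

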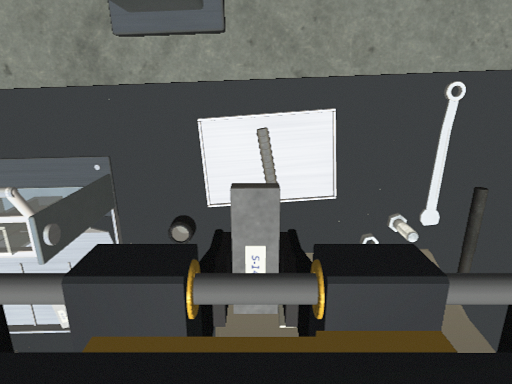

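The wide bar is held. The tray is clear in view, with corners at about (199,119), (335,110), (336,198) and (208,206), and the ribbed piece runs from (262,129) to (270,183).

Run:
```python
from h import *
w=ld('w14'); f=w['frame']
g=f.min(2); m=((g>130)).astype(np.uint8); m[:, :190]=0; m[:,345:]=0; m[:100]=0; m[212:]=0
n,l,st,ce=cv2.connectedComponentsWithStats(m); i=1+st[1:,4].argmax()
hull=cv2.convexHull(np.argwhere(l==i)[:,::-1].astype(np.int32)); ap=cv2.approxPolyDP(hull,5,True)[:,0]; print(ap.tolist())
cv2.imwrite('pics/c12.png',cv2.resize(f[100:215,190:345,::-1],(775,575),interpolation=cv2.INTER_CUBIC))
q=np.array([onz(w,*p,11)[:2] for p in ap]); print(q.round(1).tolist())
r=cv2.minAreaRect(np.array([onz(w,*p[0],11)[:2] for p in hull],np.float32)); print(r)
c=cloud(w); mm=(w['z_map']>0)&(c[...,0]>360)&(c[...,0]<530)&(c[...,1]>150)&(c[...,1]<400); z=c[...,2][mm]; print(np.histogram(z,bins=np.arange(-2,30,2)))
d=(c[...,2]>8)&(c[...,2]<24)&(g<130)&mm; d[:, :250]=0; d[:,285:]=0; d[:125]=0;d[184:]=0
q=c[d]; print('rib',d.sum(),q.min(0),q.max(0)); print(onz(w,262,131,20),onz(w,270,180,20))
```

```text
[[335, 198], [251, 211], [208, 206], [197, 120], [334, 108]]
[[512.9, 381.3], [528.3, 259.6], [518.4, 197.5], [395.7, 191.9], [386.6, 376.1]]
((458.4619140625, 287.38641357421875), (137.56451416015625, 186.7997589111328), 2.115643262863159)
(array([2248, 6396, 6397, 2941,  129,  104,  628,  227,   65,  114,  258,
        178,    7,    0,    0]), array([-2,  0,  2,  4,  6,  8, 10, 12, 14, 16, 18, 20, 22, 24, 26, 28]))
rib 405 [408.84161541 272.1089679    8.43297227] [484.62092725 296.52735907  22.29395634]
[412.54848682 278.95870553  20.        ] [480.39201473 288.0280427   20.        ]
```

View pics/c12.png

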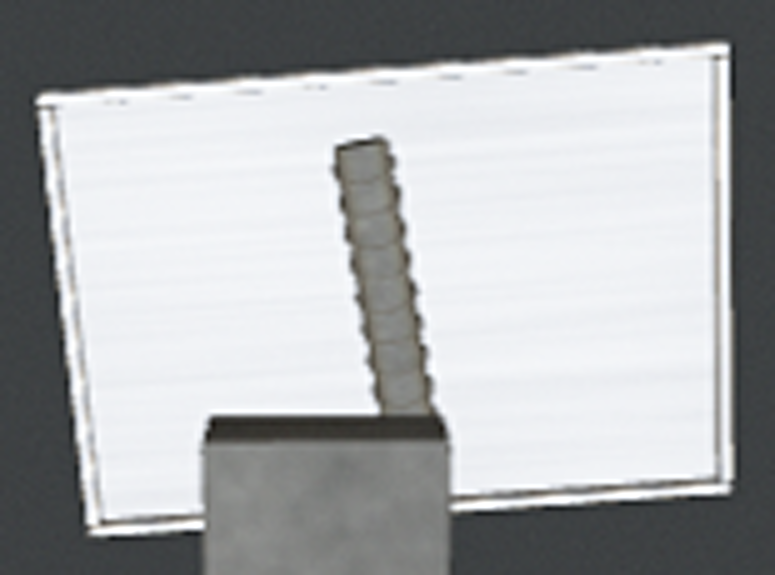

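The tray centre is (453.4,286.7) with yaw about 2.2°, and its measured sides are 125 x 184 mm, close to the stated 126 x 186. I'll place the wide piece at kit y=-52.

```bash
cat >> h.py <<'E'
KC=np.array([453.4,286.7]); ka=np.radians(2.2); KX=np.array([np.cos(ka),np.sin(ka)]); KY=np.array([-np.sin(ka),np.cos(ka)])
E
python3 - <<'E'
from h import *
R=Rdown(92.2); p=KC-52*KY+0.5*KX
ctrl.move_to([*p,120],R)
r=ctrl.move_l([*p,35],R,speed=100,until_force=8); print(r)
r=ctrl.move_l([*p,19.5],R,speed=30,until_force=5); print(r,np.array(ctrl.get_ee_pos()).round(1))
ctrl.command_gripper(0.38)
ctrl.move_l([*p,150],R,speed=150)
ctrl.move_to([440,250,330],Rdown(88)); snap('wrist','w15.png')
ctrl.move_to([560,60,330],Rdown(92)); ctrl.move_to([600,-46,330],Rdown(101)); ctrl.command_gripper(0.42)
snap('wrist','w16.png'); print(ctrl.get_time())
E
```

```text
False
True [455.7 234.7  20.1]
71.1667
```

View pics/w15.png

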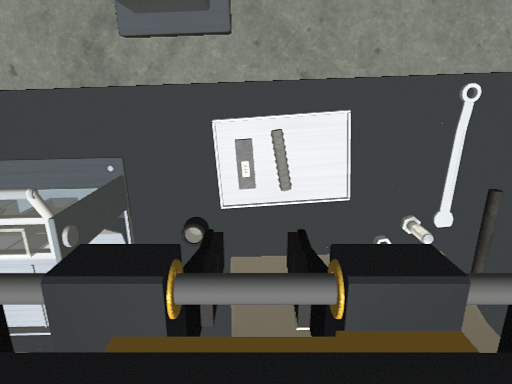

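View pics/w16.png

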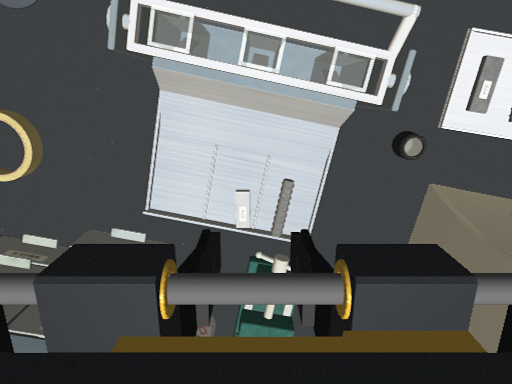

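The wide bar lies flat at (245,163), beside the ribbed one in the tray. The narrow piece hasn't moved, at (243,208). I'll pick it up with the fingertips above the 4 mm ribs.

Run:
```python
from h import *
R=Rdown(101); c=np.array([685.5,-46.6])
ctrl.move_to([*c,120],R); ctrl.command_gripper(0.38)
r=ctrl.move_l([*c,23.3],R,speed=80,until_force=6); print(r,np.array(ctrl.get_ee_pos()).round(1))
ctrl.command_gripper(0); print(ctrl.get_width()*87,np.array(ctrl.get_contact_force()).round(1))
z=ctrl.get_ee_pos()[2]
ctrl.move_l([*c,60],R,speed=60); print(ctrl.get_width()*87)
ctrl.move_l([*c,250],R,speed=200)
ctrl.move_to([560,60,330],Rdown(90))
ctrl.move_to([440,250,330],Rdown(88)); print(ctrl.get_width()*87)
snap('wrist','w17.png'); print(ctrl.get_time())
```

```text
True [685.  -46.5  23.3]
19.624592430162643 [0.1 1.3 6.7]
19.548754519436912
19.57277231092324
77.6417
```

View pics/w17.png

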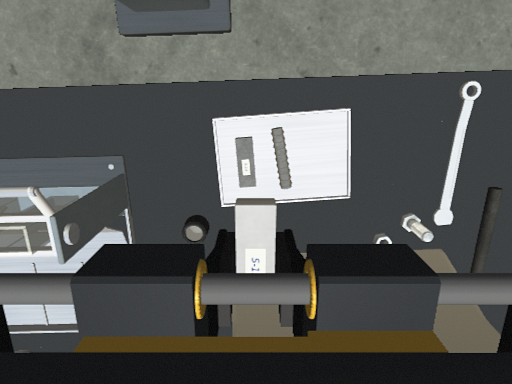

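Run:
```python
from h import *
R=Rdown(92.2); p=KC+48*KY
ctrl.move_to([*p,120],R)
r=ctrl.move_l([*p,36],R,speed=100,until_force=8); print(r)
r=ctrl.move_l([*p,19.8],R,speed=30,until_force=5); print(r,np.array(ctrl.get_ee_pos()).round(1))
ctrl.command_gripper(0.38)
ctrl.move_l([*p,150],R,speed=150)
ctrl.move_to([440,250,330],Rdown(88)); w=snap('wrist','w18.png')
ctrl.move_to([300,480,330],Rdown(60)); t=snap('top','top7.png'); s=snap('scene','sc4.png'); print(ctrl.get_time())
c=cloud(w); mm=(w['z_map']>0)&(c[...,0]>385)&(c[...,0]<520)&(c[...,1]>190)&(c[...,1]<380)
for y0 in range(190,380,10):
    s2=mm&(c[...,1]>y0)&(c[...,1]<y0+10)&(c[...,0]>430)&(c[...,0]<470); print(y0,np.median(c[...,2][s2]).round(1),end='; ')
cv2.imwrite('pics/c13.png',cv2.resize(w['frame'][100:215,200:360,::-1],(800,575)))
cv2.imwrite('pics/c14.png',cv2.resize(t['frame'][130:265,105:380,::-1],(800,393),interpolation=cv2.INTER_CUBIC))
```

```text
False
True [451.3 334.5  20.7]
83.675
190 3.6; 200 3.5; 210 3.5; 220 367.6; 230 332.9; 240 13.2; 250 3.6; 260 337.4; 270 364.0; 280 19.9; 290 4.3; 300 3.6; 310 3.6; 320 385.7; 330 15.8; 340 14.9; 350 3.6; 360 3.5; 370 4.1;
```

View pics/c13.png

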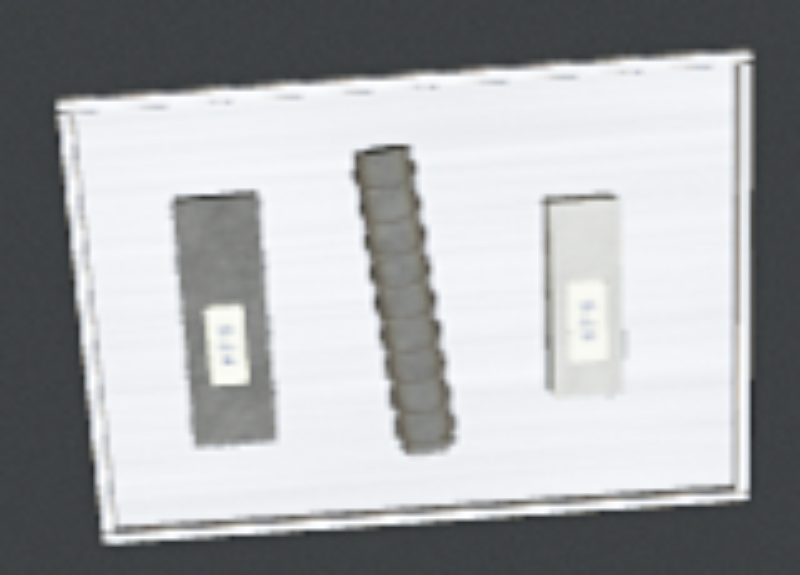

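View pics/c14.png

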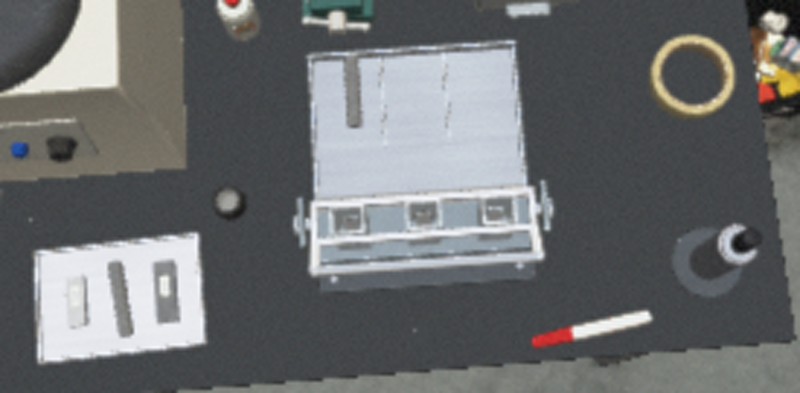

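View pics/sc4.png

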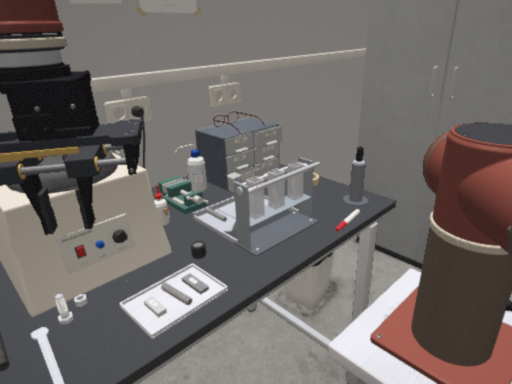

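The final views show the kit tray with the wide, ribbed and narrow pieces lying flat, and the twin ribbed piece in the catch tray. The rack is upright, the rod hangs in its stand, and the bystanders haven't moved. One last force and rack check before handing in.

Run:
```python
from h import *
print(np.array(ctrl.get_contact_force()).round(2))
for fn in('top0','top7'):
    t=ld(fn);c=cloud(t); m=(t['z_map']>0)&(abs(c[...,0]-439)<14)&(c[...,2]>150)&(c[...,2]<200)&(abs(c[...,1]+60)<90); print(fn,m.sum(),np.percentile(c[m],[50,95],axis=0).round(1))
ctrl.close_job()
```

```text
[ 0.1   0.63 -0.82]
top0 222 [[437.9 -60.1 188.1]
 [442.6  19.  191.5]]
top7 221 [[437.9 -60.  188.7]
 [442.7  19.1 192.1]]
the job is handed in; nothing more can be done
```

The job is done and handed in at about 84 s of the 210 s allowed. No verdict is reported.

- **Rack and tubes:** I tipped the rack to its stop and pushed all three tubes. Each one held a piece: wide in tube 0, narrow in tube 1 and ribbed in tube 2. All three slid into the catch tray.
- **Rod and rack at the end:** the rod hangs upright in its stand, with its top at about 180 mm as at the start. The rack is upright, and its bar height matches the first picture to within about 0.6 mm.
- **Kit tray:** it already held a ribbed piece, so I added the wide and narrow ones. The last close-up shows all three flat on its floor. The ribbed piece from tube 2 stays in the catch tray, well over 140 mm from its twin.
- **Disagreements:** the kit tray had been knocked about 17 mm aside during the run. I re-measured it before placing the pieces. My first estimate of the rack's yaw (-3.1°, from the top view) was wrong; the wrist view gave -0.5°, and I used that.
- **Last checks:** the tape, loupe and marker look untouched in the pictures. The contact force before hand-in was about 1 N, with the arm clear of everything.

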